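# Close a steam cleaner's filler cap until its ratchet clicks

### The job

Close the boiler of the steam cleaner: set its loose filler cap on the filler neck, press lightly and feel for the slots until the cap drops in, then turn it clockwise until its ratchet has clicked over at least twice and the cap stays locked down on its seal. Do not force the thin neck, and leave the other things where they stand.

Things in the scene. Friction and masses are not known exactly. Their poses are not given: they have to be found in the camera images.
- steam_cleaner: benchtop steam cleaner, heavy, immovable: steel drum 160 mm wide on a round grey base (radius 90), grey shoulder with its top at 151 mm, upright filler neck in the middle. Origin: centre of its underside, z up; front (-x) with gauge; at the back (+x) a carry handle out to 115 mm from the axis, 141 mm high; a brass outlet out to 106 mm at the front. Nothing but the neck is higher than 151 mm
- filler_neck: same origin and axes as the steam cleaner. The neck: metal tube, outer radius 29 mm, inner 24. Flush with its rim an inward flange leaves a hole of radius 17.5 mm with four slots (30 degrees wide, out to the tube), their middles on this frame's +x, +y, -x, -y. Below the flange, clockwise from every slot, a ramp draws a pin 2.5 mm down; a stop holds the pin 41 degrees past the slot's middle
- neck_rim (a point): centre of the neck's mouth in the plane of its metal rim, 190 mm above the work surface, z up. With the cap over the neck, cap_bar stands 54 mm above this point while the pins ride on the flange, 44 to 45 mm once they have dropped through the slots (41 if pressed), 42 mm when turned home and let go
- seal (a joint): how far the rubber seal ring round the neck's mouth is pressed down, m: 0 free (3.5 mm proud of the rim), below 0.0006 with the cap lying on it, 0.0022 to 0.0025 with the cap locked, at most 0.0035; 2.6 N to start it, then 2.2 N per mm
- cap_bar (a point): point on the axis of the loose black filler cap, in its grip bar; z up along the axis, x along the bar. Bar 62 mm long, 14 mm thick (grip across it, along y), 28.5 mm high; the point lies 6.5 mm below its top, 22 mm above the disc that carries it (radius 33 mm, 14.5 mm thick) and 61 mm above the cap's foot. The cap (about 0.3 kg) stands upright on its foot on the work surface
- filler_cap: the cap's disc and bar; origin 36.5 mm below cap_bar, same axes. Under the disc: a collar (radius 30 mm) that lies on the seal, and a plug 20 mm long, radius 16 mm, tapered to 11.5 mm at its foot, with four radial pins (5 mm thick, 90 degrees apart, out to radius 22.5 mm) for the neck's slots. The pins' angle to the bar differs every time and is not measured: find the slots by feel
- click_ring (a joint): sprung ring in the cap, m: 0.0002 between teeth, rises to 0.0016 as the bar is forced over a tooth, snaps back with the click. Turned clockwise (from above) bar and pins go together (friction up to 0.27 N m at a light press) until the pins meet the stop; then the bar slips on, one click every 15 degrees, at 0.3 to 0.45 N m, falling sharply at each click. Anticlockwise it does not slip
- mug: bystander: white mug with grey dots, 82 mm wide, 91 mm high (origin: centre of its underside)
- tumbler: bystander: clear drinking glass, 67 mm wide, 95 mm high (origin: centre of its underside)
- salt: bystander: salt shaker, 44 mm wide, 90 mm high (origin: centre of its underside)
- jar: bystander: glass sample jar with a pale lid, 62 mm wide, 75 mm high (origin: centre of its underside)
- pen: bystander: marker pen, 135 mm long, lying flat (origin: centre of its underside)

How it is judged:
On the way, in this order (a step that is already met when the one before it is completed fails the run):
1. the cap drops into the neck, its pins through the slots (z of cap_bar in the frame of neck_rim below 0.0465 m and horizontal distance between cap_bar and neck_rim below 0.004 m), for 0.1 s.
2. with the cap in the neck, the ratchet is forced over a first tooth (value of joint click_ring above 0.001 m and z of cap_bar in the frame of neck_rim below 0.0445 m and horizontal distance between cap_bar and neck_rim below 0.004 m), for 0.05 s.
3. it clicks (value of joint click_ring below 0.0005 m and z of cap_bar in the frame of neck_rim below 0.0445 m and horizontal distance between cap_bar and neck_rim below 0.004 m).
4. it is forced over a second tooth (all of step 2), for 0.05 s.
5. it clicks again (all of step 3).
At the end, for the whole second after the job is handed in: The cap is locked on the neck: the seal stays pressed down by more than 1.8 mm, the bar's point lies less than 43.2 mm above the rim and within 2.5 mm of its axis, upright within 0.05 rad, after at least two clicks of the ratchet (value of joint seal above 0.0018 m and z of cap_bar in the frame of neck_rim below 0.0432 m and horizontal distance between cap_bar and neck_rim below 0.0025 m and angle between cap_bar's own z axis and vertical below 0.05 rad); the robot touches nothing.
It fails at once if the steam cleaner is pushed or wrenched with more than 60 N (contact force between anything else and steam_cleaner above 60 N).
It fails at once if a bystander is moved by more than 25 mm (distance of any of mug, tumbler, salt, jar, pen from where it was at the start of the episode above 0.025 m).
It also fails if it takes over 64 s, if anything falls off the work surface, if the arm or the gripper's body presses on something with over 40 N, if the wrist force passes 120 N, or if a joint passes its speed limit or range.

### The arm

A 6-joint arm with a two-finger parallel gripper is mounted at the origin on a cart in front of the work surface, level with it; the furniture and walls round the work are solid. World frame = base frame: x ahead of the robot, y to its left, z up, the work surface at z = 0. Lengths are in m, angles in rad, forces in N, time in s.
With the tool pointing down it reaches from about 0.35 to 0.775 m from the base axis. Payload 5.5 kg.
Tool frame: the origin (TCP) lies midway between the tips of the shut fingers; the grasp point (between the pads) lies 19 mm behind it; z points along the fingers, y is the line along which they close (so a half turn about z gives the same grasp; the last joint's range is limited). The gripper opens to 85 mm and grips with 20 to 120 N. Pads are 22 mm wide; open, the fingers measure 114 mm over their backs; the gripper's body (76 mm by 85 mm) begins 54 mm behind the grasp point. The pads swing forward as they close: fully open they stand 13 mm farther back than shut.
Start: joints at [1.182, 0.313, 0.046, 1.304, 0, 1.431], TCP at [0.142, 0.557, 0.231] pointing down, gripper open.
Joint ranges: [-2.76, 2.76], [-0.86, 1.69], [-1.03, 1.26], [-2.2, 2.34], [-1.47, 1.5], [-3.14, 3.14]. Speed limits (rad/s): [2.57, 2.57, 3.14, 3.14, 3.14, 3.14].

### API

Orientations are given as a unit quaternion [w, x, y, z].
In Python, from workcell import telemetry, imaging, env gives the robot as it stands. The module is installed in compiled form; this text tells all that it offers.
- The arm moves only by the tool step_arm, never from a script. Its argument "moves" is a list of rows, each a list of 3 entries, a list of its own where there are three numbers: the shift along the tool's x, y, z in mm, then the turn, a rotation vector about the tool's x, y, z in rad, then the finger opening in mm, from 0 to 85.4. A call has 1 to 8 rows; each row is the pose to reach, as a shift and turn from the pose commanded when the call began, along the tool's axes at that moment; what a row does not reach only later rows make up. A row lasts 1/12 s, in which the tool goes at most 41.7 mm and 7.16 degrees, less where a joint would pass 70% of its speed; a pose out of reach is approached as far as the arm can. A call with a gripper value outside its range is refused whole. The fingers move at their own pace and stop on an object; "grip_force" is the grip in N (left out, the last holds). Time passes only in rows, so rows that repeat a pose let the fingers close. It gives the time, the measured TCP pose, the force, the opening and the grip force at its end, in the units of the state.
- telemetry.get_state(): the state, without advancing time (a new reading comes with each control period).
- imaging.read_camera(name): name is "scene" or "top"; returns the picture (400x640x3 uint8, red, green, blue); there is no depth.
- imaging.camera_params(name): a dict with "camera_matrix" (3x3 intrinsics, pixels), "pose" (4x4, takes a point from camera to world coordinates). Camera axes: x right, y up, looking along -z (the intrinsics and any distortion apply to the point x, -y, -z); pixel columns grow to the right and rows downward; lengths in m; the calibration is good to about 2 mm. A picture is of the moment at which its call begins. camera_params takes no time and is no camera call.
- env.hand_in(): hands the job in; it is judged then, once.
The state is a dict: "clock": time; "joint_pos": joint angles; "qvel": joint speeds; "tau": joint torques, N m; "tcp_pos": TCP position; "orientation": TCP orientation; "wrist_force": force on the tool from outside, world axes, zero at the start; "ft_torque": the same for the moment, N m; "finger_gap": finger opening in m; "grip_force": force on a finger pad.
Only numpy, scipy, OpenCV 4.12 (cv2) and the standard library are available. Lean on these libraries where they do the work, as an engineer would, in place of code of your own. Each camera call takes 0.05 s, during which the arm holds its last target. There are 200 camera calls.

## Working session

There is one attempt and no reset: what is moved stays moved. The work goes in short steps, Python scripts to look and compute and a tool call to move; the robot and the scene stay as the last step left them, time stands still between calls to the robot, and variables do not carry over. Pictures are saved under pics/ and viewed, at most 10 in all, crops included, and the job is handed in when it is done.

Besides the shell and the picture viewer there is one more tool, called after "Request:" by a JSON object that holds its "api" and its "payload". step_arm: Moves the arm, as the interface text tells. Its arguments: {"type":"object","properties":{"moves":{"type":"array"},"grip_force":{"type":"number"}},"required":["moves"]}

```bash
mkdir -p pics
python3 - <<'E'
from workcell import telemetry, imaging
import cv2, numpy as np
for n in ("scene","top"):
    im=imaging.read_camera(n); cv2.imwrite(f"pics/{n}0.png",im[...,::-1])
    p=imaging.camera_params(n); print(n,{k:np.round(np.array(v),4).tolist() for k,v in p.items()})
print(telemetry.get_state())
E
```

```text
scene {'camera_matrix': [[496.3465, 0.0, 324.9505], [0.0, 496.3465, 196.8625], [0.0, 0.0, 1.0]], 'pose': [[-0.9964, -0.0793, 0.0306, 0.6197], [0.0842, -0.8736, 0.4793, 0.4111], [-0.0113, 0.4802, 0.8771, 1.1513], [0.0, 0.0, 0.0, 1.0]]}
top {'camera_matrix': [[410.0117, 0.0, 324.2402], [0.0, 410.0117, 197.4003], [0.0, 0.0, 1.0]], 'pose': [[0.0164, 0.9894, -0.1445, 0.4467], [-0.9998, 0.0147, -0.0125, -0.1384], [-0.0102, 0.1447, 0.9894, 1.1093], [0.0, 0.0, 0.0, 1.0]]}
{'clock': 0.1, 'joint_pos': array([1.18239975e+00, 3.13943953e-01, 4.50932213e-02, 1.30359881e+00,
       4.11047940e-05, 1.43117663e+00]), 'qvel': array([-0.00026445, -0.00013574,  0.00227407,  0.00014061,  0.00057238,
        0.00169678]), 'tau': array([ 2.64619521e-03, -4.81721485e+01,  2.99244761e+01,  1.26903193e-02,
       -1.18183511e-04,  4.06786029e-06]), 'tcp_pos': array([0.1414109 , 0.55687317, 0.23048769]), 'orientation': array([-2.35545382e-04,  1.24067897e-01,  9.92273386e-01, -7.92604950e-04]), 'wrist_force': array([-0.59775012, -0.41451185,  0.17930389]), 'ft_torque': array([-0.00375183,  0.00961519,  0.00202334]), 'grip_force': 0.0, 'finger_gap': 0.0851584918757578}
```

View pics/scene0.png

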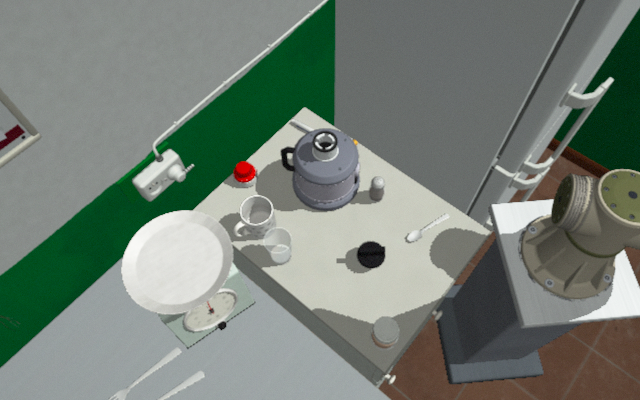

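View pics/top0.png

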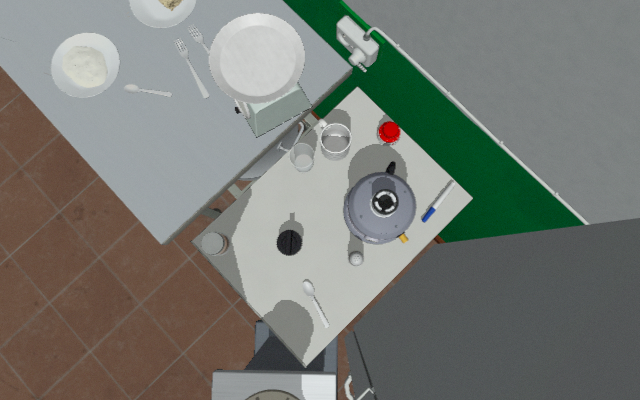

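The scene view shows the steam cleaner at (325,170), with its neck mouth at (325,143) and the cap at (371,254). In the top view the cap is at (289,242) and the neck mouth at (385,202). Next I'll enlarge crops of the top view.

Run:
```python
import cv2, numpy as np
a=cv2.imread("pics/top0.png"); b=cv2.imread("pics/scene0.png")
c=[a[217:267,264:314],a[162:252,340:430],b[229:279,346:396],b[120:210,285:375]]
c=[cv2.resize(i,(400,300) if 0 else (300,300),interpolation=cv2.INTER_CUBIC) for i in c]
cv2.imwrite("pics/crops.png",np.vstack([np.hstack(c[:2]),np.hstack(c[2:])]))
```

```text
(no output)
```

View pics/crops.png

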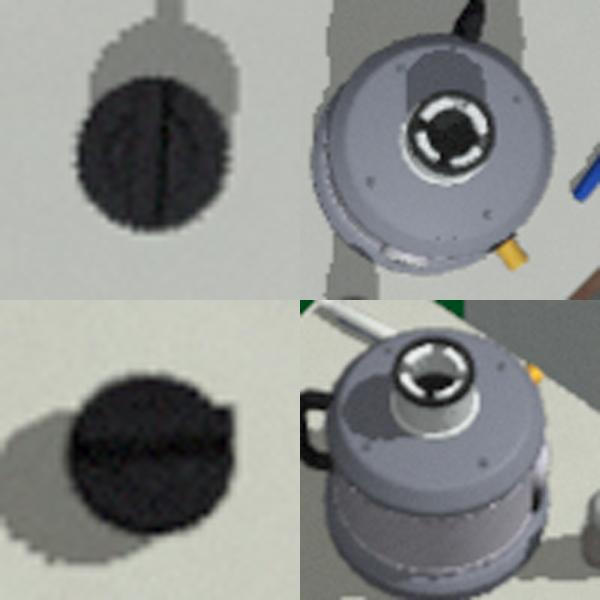

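```bash
cat > h.py <<'E'
import numpy as np, cv2
from workcell import imaging, telemetry
from scipy.spatial.transform import Rotation as R
def ray(n,uv):
    p=imaging.camera_params(n); K=np.array(p["camera_matrix"]); T=np.array(p["pose"])
    d=np.linalg.inv(K)@[uv[0],uv[1],1]; return T[:3,3],T[:3,:3]@(d*[1,-1,-1])
def onz(n,uv,z):
    o,d=ray(n,uv); return o+d*(z-o[2])/d[2]
def tri(a,b):
    A=[];B=[]
    for o,d in (ray("top",a),ray("scene",b)):
        d=d/np.linalg.norm(d); P=np.eye(3)-np.outer(d,d); A.append(P);B.append(P@o)
    return np.linalg.lstsq(np.vstack(A),np.hstack(B),rcond=None)[0]
def proj(n,X):
    p=imaging.camera_params(n); K=np.array(p["camera_matrix"]); T=np.array(p["pose"])
    c=T[:3,:3].T@(np.array(X)-T[:3,3]); q=K@(c*[1,-1,-1]); return q[:2]/q[2]
def tool(target):  # shift in tool axes (mm) to bring TCP to target
    s=telemetry.get_state(); q=s["orientation"]; r=R.from_quat([*q[1:],q[0]])
    return 1e3*r.inv().apply(np.array(target)-s["tcp_pos"]), r.as_matrix()
E
python3 - <<'E'
from h import *
np.set_printoptions(precision=4,suppress=True)
for t,s,z in (((289.5,242.6),(371.3,254.8),.036),((385.6,202.2),(324.9,141.3),.1935)):
    print(onz("top",t,z),onz("scene",s,z),tri(t,s))
# bar direction from dark stripe
a,b=onz("top",(264+163/6,217+85/6),.055),onz("top",(264+161/6,217+225/6),.055); print("bar",np.degrees(np.arctan2(*(a-b)[1::-1])))
a,b=onz("scene",(346+75/6,229+150/6),.045),onz("scene",(346+230/6,229+147/6),.045); print("bar",np.degrees(np.arctan2(*(a-b)[1::-1])))
for n,u in (("top",(356,258)),("scene",(377,186))): print("salt",onz(n,u,.08))
print(tool([.35,0,.23]))
E
```

```text
[ 0.483  -0.0363  0.036 ] [ 0.4832 -0.03    0.036 ] [ 0.4826 -0.0349  0.0242]
[ 0.5715 -0.2651  0.1935] [ 0.5739 -0.2602  0.1935] [ 0.5732 -0.2665  0.1843]
bar 0.7863641439104009
bar -3.905530310981165
salt [ 0.4462 -0.2067  0.08  ]
salt [ 0.4508 -0.1933  0.08  ]
(array([-339.2804, -488.3695,    1.1925]), array([[-0.9692,  0.2462, -0.0007],
       [ 0.2462,  0.9692, -0.0015],
       [ 0.0003, -0.0016, -1.    ]]))
```

Request:
{"api": "step_arm", "payload": {"moves": [[[-477,-489,70],[0,0,-0.24],60],[[-477,-489,70],[0,0,-0.24],60],[[-477,-489,70],[0,0,-0.24],60],[[-477,-489,70],[0,0,-0.24],60],[[-477,-489,70],[0,0,-0.24],60],[[-477,-489,70],[0,0,-0.24],60],[[-477,-489,70],[0,0,-0.24],60],[[-477,-489,70],[0,0,-0.24],60]]}}

```text
clock: 0.77
tcp_pos: [0.3075, 0.2688, 0.197]
orientation: [-0.0, 0.004, 1.0, -0.0]
wrist_force: [0.9, -0.5, -0.4]
finger_gap: 0.06
grip_force: 0.0
```

```bash
python3 -c "
from h import *
s=telemetry.get_state(); print(s); print(tool([.483,-.034,.12]))"
```

```text
{'clock': 0.7667, 'joint_pos': array([ 5.21226848e-01,  6.44001963e-03, -4.08029443e-01,  1.15641999e+00,
       -9.65762115e-06,  5.29364176e-01]), 'qvel': array([-1.23114140e+00, -1.97462457e-01, -3.23968879e-01, -1.41279894e-01,
       -7.29469668e-04, -1.21486823e+00]), 'tau': array([  7.38932177, -29.91719306,  28.5068053 ,   0.88555818,
         0.07537689,   1.3198385 ]), 'tcp_pos': array([0.30749706, 0.26880899, 0.19697416]), 'orientation': array([-3.78625309e-05,  4.06865230e-03,  9.99991722e-01, -2.75269892e-05]), 'wrist_force': array([ 0.87480344, -0.53922931, -0.41649791]), 'ft_torque': array([-0.01219746, -0.03436127, -0.00183704]), 'grip_force': 0.0, 'finger_gap': 0.06000975327107137}
(array([-177.96697239, -301.36658943,   76.97741155]), array([[-9.99966889e-01,  8.13723516e-03, -7.59484304e-05],
       [ 8.13723933e-03,  9.99966891e-01, -5.47454236e-05],
       [ 7.55004394e-05, -5.53616215e-05, -9.99999996e-01]]))
```

Request:
{"api": "step_arm", "payload": {"moves": [[[-178,-303,77],[0,0,0],50],[[-178,-303,77],[0,0,0],50],[[-178,-303,77],[0,0,0],50],[[-178,-303,77],[0,0,0],50],[[-178,-303,77],[0,0,0],50],[[-178,-303,77],[0,0,0],50],[[-178,-303,77],[0,0,0],50],[[-178,-303,77],[0,0,0],50]]}}

```text
clock: 1.43
tcp_pos: [0.4701, -0.0135, 0.1254]
orientation: [-0.0, 0.005, 1.0, 0.0]
wrist_force: [1.3, 0.6, 0.2]
finger_gap: 0.0501
grip_force: 0.0
```

Request:
{"api": "step_arm", "payload": {"moves": [[[0,0,0],[0,0,0],45],[[0,0,0],[0,0,0],45],[[0,0,0],[0,0,0],45]]}}

```text
clock: 1.68
tcp_pos: [0.4689, -0.0114, 0.1255]
orientation: [-0.001, 0.005, 1.0, 0.0]
wrist_force: [-0.2, 1.0, -0.2]
finger_gap: 0.0451
grip_force: 0.0
```

Run:
```python
from h import *
np.set_printoptions(precision=4,suppress=True)
s=telemetry.get_state(); print(s["clock"],s["tcp_pos"],s["wrist_force"]); print(tool([.483,-.034,.045])[0])
a=imaging.read_camera("top")[...,::-1];b=imaging.read_camera("scene")[...,::-1]
c=[cv2.resize(a[195:275,250:330],(400,400),interpolation=2),cv2.resize(b[200:280,330:410],(400,400),interpolation=2)]
cv2.imwrite("pics/hover.png",np.hstack(c))
```

```text
1.6833 [ 0.4689 -0.0114  0.1255] [-0.2302  1.001  -0.1544]
[-14.4446 -22.4869  80.4367]
```

View pics/hover.png

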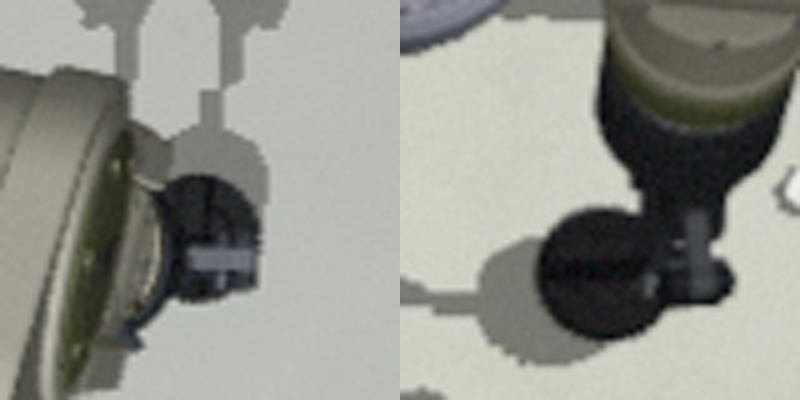

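The picture shows the gripper still about 27 mm short of the cap, on the robot's side of it, which matches the measured TCP. I'll close that gap and go down.

Request:
{"api": "step_arm", "payload": {"moves": [[[-14.5,-22.5,10],[0,0,0],45],[[-14.5,-22.5,35],[0,0,0],45],[[-14.5,-22.5,60],[0,0,0],45],[[-14.5,-22.5,80],[0,0,0],45],[[-14.5,-22.5,80],[0,0,0],45],[[-14.5,-22.5,80],[0,0,0],45]]}}

```text
clock: 2.28
tcp_pos: [0.4828, -0.0327, 0.0458]
orientation: [-0.001, 0.003, 1.0, 0.0]
wrist_force: [0.6, -0.7, -0.4]
finger_gap: 0.0452
grip_force: 0.0
```

Request:
{"api": "step_arm", "payload": {"moves": [[[0,0,0],[0,0,0],25],[[0,0,0],[0,0,0],8],[[0,0,0],[0,0,0],8],[[0,0,0],[0,0,0],8],[[0,0,0],[0,0,0],8],[[0,0,0],[0,0,0],8]], "grip_force": 30}}

```text
clock: 2.78
tcp_pos: [0.4853, -0.0339, 0.0477]
orientation: [0.002, 0.004, 1.0, 0.0]
wrist_force: [-1.1, 2.0, 6.9]
finger_gap: 0.0131
grip_force: 33.3
```

Run:
```python
from h import *
np.set_printoptions(precision=4,suppress=True)
s=telemetry.get_state(); print(s)
a=imaging.read_camera("top")[...,::-1];b=imaging.read_camera("scene")[...,::-1]
c=[cv2.resize(a[200:280,250:330],(400,400),interpolation=2),cv2.resize(b[210:290,330:410],(400,400),interpolation=2)]
cv2.imwrite("pics/grasp.png",np.hstack(c))
```

```text
{'clock': 2.7833, 'joint_pos': array([-0.2357,  0.2818, -0.4813,  0.8047,  0.0012, -0.2272]), 'qvel': array([-0.0018, -0.0008, -0.0012, -0.0005, -0.0019,  0.0065]), 'tau': array([ -0.9895, -37.6838,  22.977 ,  -0.6565,  -0.5922,   0.0066]), 'tcp_pos': array([ 0.4853, -0.0339,  0.0477]), 'orientation': array([0.0015, 0.0042, 1.    , 0.0002]), 'wrist_force': array([-1.091 ,  2.0199,  6.8758]), 'ft_torque': array([0.4859, 0.2054, 0.0089]), 'grip_force': 33.297951221466064, 'finger_gap': 0.013097119454667}
```

View pics/grasp.png

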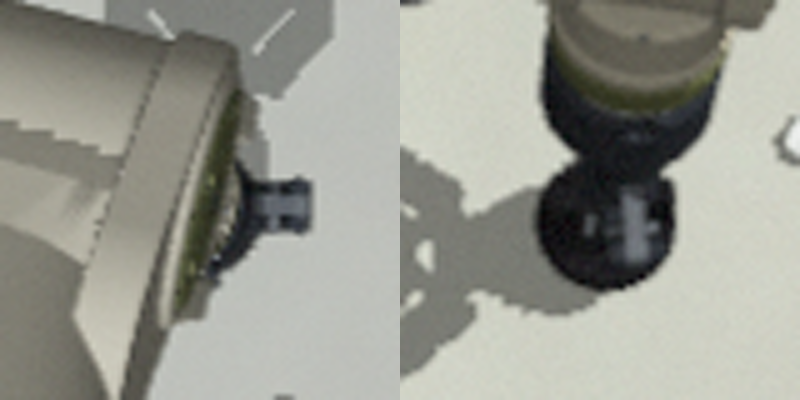

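Run:
```python
from h import *
for z in (.0,.036,.0675,.1,.13,.16): print(z,proj("scene",[.4853,-.0339,z]),proj("top",[.4853,-.0339,z]))
```

```text
0.0 [369.21499161 258.89745348] [289.89177775 242.21612136]
0.036 [370.21507926 253.35976409] [288.6057379  241.71175744]
0.0675 [371.13451155 248.26867987] [287.4080287  241.24203537]
0.1 [372.1298628  242.75721691] [286.09447659 240.7268816 ]
0.13 [373.09389344 237.41918251] [284.80513043 240.22122099]
0.16 [374.10460142 231.8226862 ] [283.43488611 239.68383346]
```

Request:
{"api": "step_arm", "payload": {"moves": [[[0,0,0],[0,0,0],24],[[0,0,0],[0,0,0],24],[[0,0,3],[0,0,0],24],[[0,0,5],[0,0,0],24],[[0,0,5],[0,0,0],24],[[0,0,5],[0,0,0],24]]}}

```text
clock: 3.38
tcp_pos: [0.4837, -0.0341, 0.0406]
orientation: [-0.0, 0.004, 1.0, 0.0]
wrist_force: [0.1, -0.9, 0.4]
finger_gap: 0.0237
grip_force: 0.0
```

Request:
{"api": "step_arm", "payload": {"moves": [[[0,0,0],[0,0,0],10],[[0,0,0],[0,0,0],8],[[0,0,0],[0,0,0],8],[[0,0,0],[0,0,0],8],[[0,0,0],[0,0,0],8]], "grip_force": 60}}

```text
clock: 3.8
tcp_pos: [0.484, -0.0341, 0.0409]
orientation: [-0.0, 0.004, 1.0, 0.0]
wrist_force: [-0.8, 0.9, -0.7]
finger_gap: 0.0129
grip_force: 59.1
```

```bash
python3 -c "
from h import *
s=telemetry.get_state(); print(s)"
```

```text
{'clock': 3.8, 'joint_pos': array([-2.36005674e-01,  2.90168612e-01, -4.89592241e-01,  7.91283363e-01,
        1.19307643e-04, -2.27200338e-01]), 'qvel': array([-0.00078211,  0.00158945,  0.00047311, -0.00098398,  0.00292605,
        0.00269859]), 'tau': array([-1.04954839e-01, -4.13503611e+01,  2.45677775e+01, -1.62094440e-01,
       -3.73914081e-02,  6.18372233e-04]), 'tcp_pos': array([ 0.4839709 , -0.03407116,  0.04093731]), 'orientation': array([-1.06942435e-04,  4.40266135e-03,  9.99990299e-01,  8.65110474e-05]), 'wrist_force': array([-0.77513992,  0.91844904, -0.69850274]), 'ft_torque': array([ 0.01802733,  0.14334855, -0.06224595]), 'grip_force': 59.08001661300659, 'finger_gap': 0.012893667739205516}
```

Request:
{"api": "step_arm", "payload": {"moves": [[[0,0,-15],[0,0,0],8],[[0,0,-50],[0,0,0],8],[[0,0,-90],[0,0,0],8],[[0,0,-130],[0,0,0],8],[[0,0,-165],[0,0,0],8],[[0,0,-200],[0,0,0],8],[[0,0,-225],[0,0,0],8],[[-10,-30,-235],[0,0,0],8]]}}

```text
clock: 4.47
tcp_pos: [0.4936, -0.0611, 0.2806]
orientation: [0.002, 0.002, 1.0, 0.001]
wrist_force: [0.0, -0.2, -3.4]
finger_gap: 0.0129
grip_force: 59.4
```

Request:
{"api": "step_arm", "payload": {"moves": [[[-14,-34,0],[0,0,0],8],[[-28,-70,0],[0,0,0],8],[[-42,-105,0],[0,0,0],8],[[-56,-140,0],[0,0,0],8],[[-70,-175,0],[0,0,0],8],[[-81,-199,0],[0,0,0],8],[[-81,-199,0],[0,0,0],8],[[-81,-199,0],[0,0,0],8]]}}

```text
clock: 5.13
tcp_pos: [0.5728, -0.2653, 0.2739]
orientation: [-0.001, 0.006, 1.0, 0.001]
wrist_force: [-0.6, 1.1, -3.6]
finger_gap: 0.0127
grip_force: 59.5
```

Request:
{"api": "step_arm", "payload": {"moves": [[[0,0,0],[0,0,0],8],[[0,0,0],[0,0,0],8]]}}

```text
clock: 5.3
tcp_pos: [0.5726, -0.2628, 0.2758]
orientation: [-0.0, 0.004, 1.0, 0.0]
wrist_force: [0.1, -0.2, -2.7]
finger_gap: 0.0134
grip_force: 59.5
```

Run:
```python
from h import *
np.set_printoptions(precision=4,suppress=True)
s=telemetry.get_state(); print(s)
print(tool([.5736,-.2636,.24])[0])
a=imaging.read_camera("top")[...,::-1];b=imaging.read_camera("scene")[...,::-1]
c=[cv2.resize(a[160:250,340:430],(400,400),interpolation=2),cv2.resize(b[95:185,280:370],(400,400),interpolation=2)]
cv2.imwrite("pics/over.png",np.hstack(c))
```

```text
{'clock': 5.3, 'joint_pos': array([-0.5577,  0.4218,  0.3118,  1.4619,  0.0003, -0.5498]), 'qvel': array([ 0.0084, -0.0147,  0.    , -0.0015, -0.0015, -0.0042]), 'tau': array([ -0.6224, -55.2845,  31.3391,  -0.0539,  -0.0258,   0.0016]), 'tcp_pos': array([ 0.5726, -0.2628,  0.2758]), 'orientation': array([-0.0004,  0.0039,  1.    ,  0.0004]), 'wrist_force': array([ 0.134 , -0.2094, -2.7205]), 'ft_torque': array([-0.0014,  0.0326,  0.0089]), 'grip_force': 59.517788887023926, 'finger_gap': 0.013408650454644688}
[-1.0084 -0.8411 35.8465]
```

View pics/over.png

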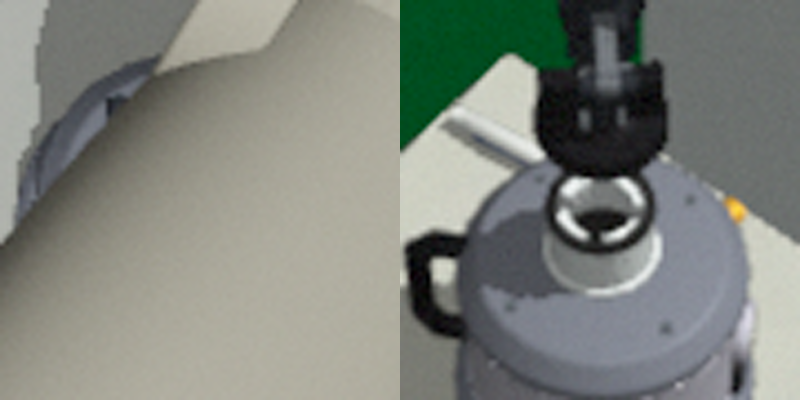

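Run:
```python
from h import *
for z in (.1935,.2593,.2758): print(z,proj("scene",[.5726,-.2628,z]))
print(onz("scene",(325.1,122.7),.2593), onz("scene",(280+201/4.444,95+214/4.444),.1935))
```

```text
0.1935 [325.37495575 140.35892398]
0.2593 [325.06364239 123.24430337]
0.2758 [324.98041886 118.66904454]
[ 0.57239212 -0.26429415  0.2593    ] [ 0.57361149 -0.25491038  0.1935    ]
```

Request:
{"api": "step_arm", "payload": {"moves": [[[-1,0.3,15],[0,0,0],8],[[-1,0.3,30],[0,0,0],8],[[-1,0.3,40],[0,0,0],8],[[-1,0.3,44],[0,0,0],8],[[-1,0.3,44],[0,0,0],8],[[-1,0.3,44],[0,0,0],8]]}}

```text
clock: 5.9
tcp_pos: [0.5741, -0.2633, 0.2325]
orientation: [0.0, 0.004, 1.0, -0.0]
wrist_force: [-0.7, -0.3, -2.9]
finger_gap: 0.0133
grip_force: 59.5
```

Request:
{"api": "step_arm", "payload": {"moves": [[[0,0,1.5],[0,0,0],8],[[0,0,3],[0,0,0],8],[[0,0,4.5],[0,0,0],8],[[0,0,6],[0,0,0],8],[[0,0,6],[0,0,0],8],[[0,0,6],[0,0,0],8]]}}

```text
clock: 6.4
tcp_pos: [0.574, -0.2636, 0.2259]
orientation: [-0.0, 0.004, 1.0, 0.0]
wrist_force: [-0.2, 1.0, -3.4]
finger_gap: 0.0128
grip_force: 59.5
```

Request:
{"api": "step_arm", "payload": {"moves": [[[0,0,1],[0,0,0],8],[[0,0,2],[0,0,0],8],[[0,0,3],[0,0,0],8],[[0,0,3],[0,0,0],8],[[0,0,3],[0,0,0],8]]}}

```text
clock: 6.82
tcp_pos: [0.5742, -0.2637, 0.2237]
orientation: [0.0, 0.004, 1.0, -0.0]
wrist_force: [-0.8, 0.1, 2.5]
finger_gap: 0.0131
grip_force: 60.3
```

Request:
{"api": "step_arm", "payload": {"moves": [[[0,0,0.7],[0,0,0],8],[[0,0,0.7],[0,0,0.07],8],[[0,0,0.7],[0,0,0.14],8],[[0,0,0.7],[0,0,0.21],8],[[0,0,0.7],[0,0,0.21],8]]}}

```text
clock: 7.23
tcp_pos: [0.5751, -0.2641, 0.2236]
orientation: [0.002, 0.11, 0.994, -0.001]
wrist_force: [0.7, 1.0, 4.9]
finger_gap: 0.0132
grip_force: 60.8
```

```bash
cat >> h.py <<'E'
def st():
    np.set_printoptions(precision=4,suppress=True)
    s=telemetry.get_state(); q=s["orientation"]; m=R.from_quat([*q[1:],q[0]]).as_matrix()
    print(s["clock"],s["tcp_pos"],"yaw",np.degrees(np.arctan2(m[1,1],m[0,1])),"tilt",np.degrees(m[:2,2]),"F",s["wrist_force"],"M",s["ft_torque"],"gap",s["finger_gap"],"j6",s["joint_pos"][5])
E
python3 -c "from h import *; st()"
```

```text
7.2333 [ 0.5751 -0.2641  0.2236] yaw 77.36632529894304 tilt [ 0.1779 -0.0876] F [0.7475 1.0367 4.9287] M [ 0.0107 -0.2213 -0.0794] gap 0.013164876067615008 j6 -0.33693203103955033
```

Request:
{"api": "step_arm", "payload": {"moves": [[[0,0,0.2],[0,0,0.06],8],[[0,0,0.2],[0,0,0.12],8],[[0,0,0.2],[0,0,0.18],8],[[0,0,0.2],[0,0,0.18],8]]}}

```text
clock: 7.57
tcp_pos: [0.5754, -0.2641, 0.2235]
orientation: [0.002, 0.198, 0.98, -0.0]
wrist_force: [1.4, 0.4, 5.7]
finger_gap: 0.0131
grip_force: 60.9
```

Request:
{"api": "step_arm", "payload": {"moves": [[[0,0,0],[0,0,0.06],8],[[0,0,0],[0,0,0.12],8],[[0,0,0],[0,0,0.18],8],[[0,0,0],[0,0,0.18],8]]}}

```text
clock: 7.9
tcp_pos: [0.5738, -0.2635, 0.2214]
orientation: [-0.001, 0.285, 0.958, 0.0]
wrist_force: [0.9, -0.7, -2.8]
finger_gap: 0.0129
grip_force: 59.7
```

```bash
python3 -c "from h import *; st()"
```

```text
7.9 [ 0.5738 -0.2635  0.2214] yaw 56.857664302140506 tilt [-0.0621  0.0356] F [ 0.8565 -0.6726 -2.783 ] M [-0.0066  0.0206  0.0052] gap 0.0129091717098876 j6 0.020940689608217367
```

Request:
{"api": "step_arm", "payload": {"moves": [[[0,0,1.5],[0,0,0],8],[[0,0,3],[0,0,0],8],[[0,0,4.5],[0,0,0],8],[[0,0,6],[0,0,0],8],[[0,0,6],[0,0,0],8],[[0,0,6],[0,0,0],8]]}}

```text
clock: 8.4
tcp_pos: [0.5739, -0.2635, 0.2156]
orientation: [-0.0, 0.285, 0.958, 0.0]
wrist_force: [0.0, 0.2, -2.7]
finger_gap: 0.013
grip_force: 59.6
```

```bash
python3 -c "from h import *; st()"
```

```text
8.4 [ 0.5739 -0.2635  0.2156] yaw 56.86080026305558 tilt [-0.0396  0.0339] F [ 0.011   0.2029 -2.6984] M [-0.027  -0.0248 -0.0056] gap 0.012954903904564588 j6 0.02083158814344797
```

Request:
{"api": "step_arm", "payload": {"moves": [[[0,0,0.7],[0,0,0],8],[[0,0,1.4],[0,0,0],8],[[0,0,2.2],[0,0,0],8],[[0,0,2.2],[0,0,0],8],[[0,0,2.2],[0,0,0],8]]}}

```text
clock: 8.82
tcp_pos: [0.5742, -0.2636, 0.2143]
orientation: [0.0, 0.285, 0.958, -0.0]
wrist_force: [-0.8, 0.3, -0.3]
finger_gap: 0.0133
grip_force: 60.1
```

```bash
python3 -c "from h import *; st()"
```

```text
8.8167 [ 0.5742 -0.2636  0.2143] yaw 56.847253961396234 tilt [ 0.0299 -0.013 ] F [-0.753   0.2825 -0.2716] M [0.0567 0.1054 0.0027] gap 0.01333463543258669 j6 0.0211792597077662
```

Request:
{"api": "step_arm", "payload": {"moves": [[[0,0,0.8],[0,0,0],8],[[0,0,0.9],[0,0,0.05],8],[[0,0,1.0],[0,0,0.1],8],[[0,0,1.1],[0,0,0.15],8],[[0,0,1.2],[0,0,0.2],8],[[0,0,1.3],[0,0,0.25],8],[[0,0,1.3],[0,0,0.25],8]]}}

```text
clock: 9.4
tcp_pos: [0.5747, -0.2643, 0.2134]
orientation: [0.001, 0.403, 0.915, -0.0]
wrist_force: [0.3, -1.0, 2.2]
finger_gap: 0.0135
grip_force: 60.3
```

```bash
python3 -c "from h import *; st()"
```

```text
9.4 [ 0.5747 -0.2643  0.2134] yaw 42.43541052144567 tilt [ 0.1028 -0.0914] F [ 0.2685 -1.0344  2.1872] M [-0.2175  0.0181  0.0045] gap 0.013470645310405814 j6 0.27245893622762146
```

Request:
{"api": "step_arm", "payload": {"moves": [[[0,0,0.2],[0,0,0.05],8],[[0,0,0.4],[0,0,0.1],8],[[0,0,0.6],[0,0,0.15],8],[[0,0,0.8],[0,0,0.2],8],[[0,0,1.0],[0,0,0.25],8],[[0,0,1.0],[0,0,0.25],8]]}}

```text
clock: 9.9
tcp_pos: [0.5746, -0.2642, 0.2126]
orientation: [0.001, 0.514, 0.858, -0.0]
wrist_force: [0.3, -0.9, 3.0]
finger_gap: 0.0129
grip_force: 60.5
```

```bash
python3 -c "from h import *; st()"
```

```text
9.9 [ 0.5746 -0.2642  0.2126] yaw 28.191828431150167 tilt [ 0.1036 -0.081 ] F [ 0.3012 -0.8809  3.046 ] M [-0.2387  0.142  -0.0188] gap 0.012876705962338642 j6 0.5211093204150604
```

Request:
{"api": "step_arm", "payload": {"moves": [[[0,0,0.2],[0,0,0.05],8],[[0,0,0.4],[0,0,0.1],8],[[0,0,0.5],[0,0,0.15],8],[[0,0,0.6],[0,0,0.2],8],[[0,0,0.6],[0,0,0.2],8]]}}

```text
clock: 10.32
tcp_pos: [0.5745, -0.264, 0.212]
orientation: [0.001, 0.596, 0.803, 0.0]
wrist_force: [-0.1, -1.2, 4.1]
finger_gap: 0.0128
grip_force: 60.7
```

```bash
python3 -c "from h import *; st()"
```

```text
10.3167 [ 0.5745 -0.264   0.212 ] yaw 16.790827559793073 tilt [ 0.0931 -0.0633] F [-0.1335 -1.2244  4.0783] M [-0.194   0.1179  0.0294] gap 0.012798773718247706 j6 0.7201613727396106
```

Request:
{"api": "step_arm", "payload": {"moves": [[[0,0,0.1],[0,0,0.03],8],[[0,0,0.1],[0,0,0.06],8],[[0,0,0.1],[0,0,0.09],8],[[0,0,0.1],[0,0,0.12],8],[[0,0,0.1],[0,0,0.12],8]]}}

```text
clock: 10.73
tcp_pos: [0.5745, -0.2639, 0.2118]
orientation: [0.001, 0.643, 0.766, 0.0]
wrist_force: [0.4, 0.8, 4.5]
finger_gap: 0.0129
grip_force: 60.8
```

```bash
python3 -c "from h import *; st()"
```

```text
10.7333 [ 0.5745 -0.2639  0.2118] yaw 9.988422424578987 tilt [ 0.086  -0.0436] F [0.4266 0.8097 4.517 ] M [-0.0311  0.1758  0.0932] gap 0.012922199306196612 j6 0.838949774952804
```

Request:
{"api": "step_arm", "payload": {"moves": [[[0,0,0.1],[0,0,0.03],8],[[0,0,0.1],[0,0,0.06],8],[[0,0,0.1],[0,0,0.06],8]]}}

```text
clock: 10.98
tcp_pos: [0.5742, -0.2635, 0.2118]
orientation: [0.001, 0.665, 0.747, 0.0]
wrist_force: [-1.3, 0.3, 5.5]
finger_gap: 0.0128
grip_force: 61.0
```

```bash
python3 -c "from h import *; st()"
```

```text
10.9833 [ 0.5742 -0.2635  0.2118] yaw 6.580049979226592 tilt [ 0.0581 -0.021 ] F [-1.272   0.3384  5.4897] M [0.1311 0.3466 0.315 ] gap 0.012838077005066874 j6 0.898626311276108
```

Request:
{"api": "step_arm", "payload": {"moves": [[[0,0,0.1],[0,0,0.03],8],[[0,0,0.1],[0,0,0.06],8],[[0,0,0.1],[0,0,0.06],8]]}}

```text
clock: 11.23
tcp_pos: [0.5741, -0.2635, 0.2118]
orientation: [0.0, 0.687, 0.726, 0.0]
wrist_force: [-2.0, 0.4, 7.2]
finger_gap: 0.0133
grip_force: 61.1
```

```bash
python3 -c "from h import *; st()"
```

```text
11.2333 [ 0.5741 -0.2635  0.2118] yaw 3.1466176569311686 tilt [ 0.0499 -0.0206] F [-1.9705  0.4247  7.1535] M [0.1409 0.4687 0.304 ] gap 0.013310283977974461 j6 0.9585180138890727
```

Request:
{"api": "step_arm", "payload": {"moves": [[[0,0,0],[0,0,0.03],8],[[0,0,0],[0,0,0.06],8],[[0,0,0],[0,0,0.06],8]]}}

```text
clock: 11.48
tcp_pos: [0.5741, -0.2635, 0.2118]
orientation: [0.0, 0.709, 0.705, 0.0]
wrist_force: [-1.2, 0.1, 6.2]
finger_gap: 0.0127
grip_force: 61.0
```

```bash
python3 -c "from h import *; st()"
```

```text
11.4833 [ 0.5741 -0.2635  0.2118] yaw -0.2969050871792488 tilt [ 0.0474 -0.0175] F [-1.1757  0.1274  6.1948] M [0.2137 0.4305 0.3044] gap 0.012749744395357449 j6 1.0186403460884048
```

Request:
{"api": "step_arm", "payload": {"moves": [[[0,0,0],[0,0,0.03],8],[[0,0,0],[0,0,0.06],8],[[0,0,0],[0,0,0.06],8]]}}

```text
clock: 11.73
tcp_pos: [0.5741, -0.2635, 0.2115]
orientation: [0.0, 0.73, 0.683, 0.0]
wrist_force: [-0.7, 0.9, 5.7]
finger_gap: 0.0126
grip_force: 61.2
```

```bash
python3 -c "from h import *; st()"
```

```text
11.7333 [ 0.5741 -0.2635  0.2115] yaw -3.788793937103457 tilt [ 0.0433 -0.0072] F [-0.7351  0.9355  5.6677] M [ 0.1499  0.3773 -0.1546] gap 0.012643926319861405 j6 1.0794657194874409
```

Request:
{"api": "step_arm", "payload": {"moves": [[[0,0,0],[0,0,0.03],8],[[0,0,0],[0,0,0.06],8],[[0,0,0],[0,0,0.06],8]]}}

```text
clock: 11.98
tcp_pos: [0.5741, -0.2634, 0.2115]
orientation: [0.0, 0.75, 0.661, 0.0]
wrist_force: [-1.5, 1.5, 6.0]
finger_gap: 0.0128
grip_force: 61.2
```

```bash
python3 -c "from h import *; st()"
```

```text
11.9833 [ 0.5741 -0.2634  0.2115] yaw -7.18133178414753 tilt [ 0.0362 -0.0012] F [-1.4674  1.4912  5.9876] M [0.1443 0.4676 0.16  ] gap 0.012793703438121258 j6 1.1387910883980206
```

Request:
{"api": "step_arm", "payload": {"moves": [[[0,0,0],[0,0,0.03],8],[[0,0,0],[0,0,0.06],8],[[0,0,0],[0,0,0.06],8]]}}

```text
clock: 12.23
tcp_pos: [0.574, -0.2634, 0.2115]
orientation: [0.0, 0.769, 0.639, 0.0]
wrist_force: [-2.2, 1.0, 6.0]
finger_gap: 0.0129
grip_force: 61.3
```

```bash
python3 -c "from h import *; st()"
```

```text
12.2333 [ 0.574  -0.2634  0.2115] yaw -10.604315847744475 tilt [0.0234 0.0027] F [-2.2406  1.0095  5.9569] M [0.2037 0.5322 0.2858] gap 0.012931309422028569 j6 1.1985374885936637
```

Request:
{"api": "step_arm", "payload": {"moves": [[[0,0,0],[0,0,0.03],8],[[0,0,0],[0,0,0.06],8],[[0,0,0],[0,0,0.06],8]]}}

```text
clock: 12.48
tcp_pos: [0.5739, -0.2634, 0.2115]
orientation: [0.0, 0.788, 0.615, 0.0]
wrist_force: [-2.6, 0.2, 6.0]
finger_gap: 0.0132
grip_force: 61.3
```

```bash
python3 -c "from h import *; st()"
```

```text
12.4833 [ 0.5739 -0.2634  0.2115] yaw -14.038831169842219 tilt [0.0168 0.0032] F [-2.5513  0.1768  5.9747] M [0.2522 0.503  0.3423] gap 0.013228729633175798 j6 1.258478221922623
```

Request:
{"api": "step_arm", "payload": {"moves": [[[0,0,0],[0,0,0.03],8],[[0,0,0],[0,0,0.06],8],[[0,0,0],[0,0,0.06],8]]}}

```text
clock: 12.73
tcp_pos: [0.5739, -0.2634, 0.2113]
orientation: [-0.0, 0.807, 0.591, 0.0]
wrist_force: [-1.3, 1.0, 7.0]
finger_gap: 0.0134
grip_force: 61.5
```

```bash
python3 -c "from h import *; st()"
```

```text
12.7333 [ 0.5739 -0.2634  0.2113] yaw -17.518621594753263 tilt [0.0143 0.0117] F [-1.3429  1.0341  7.0386] M [ 0.2154  0.5132 -0.0272] gap 0.013368657760752429 j6 1.3191626083137962
```

Request:
{"api": "step_arm", "payload": {"moves": [[[0,0,0],[0,0,0.03],8],[[0,0,0],[0,0,0.06],8],[[0,0,0],[0,0,0.06],8]]}}

```text
clock: 12.98
tcp_pos: [0.574, -0.2634, 0.2114]
orientation: [0.0, 0.824, 0.567, 0.0]
wrist_force: [-1.7, 0.9, 5.9]
finger_gap: 0.0134
grip_force: 61.4
```

```bash
python3 -c "from h import *; st()"
```

```text
12.9833 [ 0.574  -0.2634  0.2114] yaw -20.949173639272235 tilt [0.0235 0.0111] F [-1.6548  0.9268  5.941 ] M [0.2192 0.4194 0.0784] gap 0.013359006309764134 j6 1.3790322945468945
```

Request:
{"api": "step_arm", "payload": {"moves": [[[0,0,0],[0,0,0.03],8],[[0,0,0],[0,0,0.06],8],[[0,0,0],[0,0,0.09],8],[[0,0,0],[0,0,0.12],8],[[0,0,0],[0,0,0.12],8]]}}

```text
clock: 13.4
tcp_pos: [0.5739, -0.2633, 0.2113]
orientation: [-0.0, 0.856, 0.517, 0.0]
wrist_force: [-2.2, 1.7, 5.9]
finger_gap: 0.0132
grip_force: 61.5
```

```bash
python3 -c "from h import *; st()"
```

```text
13.4 [ 0.5739 -0.2633  0.2113] yaw -27.793963242751722 tilt [0.0117 0.0109] F [-2.1539  1.7481  5.8825] M [0.2617 0.5122 0.3164] gap 0.013174081121202474 j6 1.498575134794019
```

Request:
{"api": "step_arm", "payload": {"moves": [[[0,0,0],[0,0,0.03],8],[[0,0,0],[0,0,0.06],8],[[0,0,0],[0,0,0.06],8]]}}

```text
clock: 13.65
tcp_pos: [0.5739, -0.2633, 0.2112]
orientation: [-0.0, 0.871, 0.491, 0.0]
wrist_force: [-2.1, 0.1, 4.9]
finger_gap: 0.0131
grip_force: 61.5
```

```bash
python3 -c "from h import *; st()"
```

```text
13.65 [ 0.5739 -0.2633  0.2112] yaw -31.25166835548194 tilt [0.0054 0.0209] F [-2.0564  0.0723  4.9018] M [0.1964 0.4886 0.1881] gap 0.013114361972892109 j6 1.5589378976704407
```

Request:
{"api": "step_arm", "payload": {"moves": [[[0,0,0],[0,0,0.03],8],[[0,0,0],[0,0,0.06],8],[[0,0,0],[0,0,0.06],8]]}}

```text
clock: 13.9
tcp_pos: [0.574, -0.2634, 0.2113]
orientation: [-0.0, 0.886, 0.464, 0.0]
wrist_force: [-1.4, 1.1, 6.1]
finger_gap: 0.0128
grip_force: 61.7
```

```bash
python3 -c "from h import *; st()"
```

```text
13.9 [ 0.574  -0.2634  0.2113] yaw -34.72837828121989 tilt [0.0221 0.0167] F [-1.4166  1.0601  6.1333] M [ 0.2255  0.3634 -0.1176] gap 0.01276963818987114 j6 1.6195084780386255
```

Request:
{"api": "step_arm", "payload": {"moves": [[[0,0,0],[0,0,0.03],8],[[0,0,0],[0,0,0.06],8],[[0,0,0],[0,0,0.09],8],[[0,0,0],[0,0,0.12],8],[[0,0,0],[0,0,0.15],8],[[0,0,0],[0,0,0.15],8]]}}

```text
clock: 14.4
tcp_pos: [0.5739, -0.2633, 0.2113]
orientation: [-0.0, 0.918, 0.397, 0.0]
wrist_force: [-1.7, 1.4, 6.7]
finger_gap: 0.0125
grip_force: 61.7
```

```bash
python3 -c "from h import *; st()"
```

```text
14.4 [ 0.5739 -0.2633  0.2113] yaw -43.26109904817298 tilt [0.012  0.0173] F [-1.652   1.406   6.7197] M [0.2595 0.4776 0.3275] gap 0.01248352436341229 j6 1.7685295685838662
```

Request:
{"api": "step_arm", "payload": {"moves": [[[0,0,0],[0,0,0.03],8],[[0,0,0],[0,0,0.06],8],[[0,0,0],[0,0,0.06],8]]}}

```text
clock: 14.65
tcp_pos: [0.5739, -0.2633, 0.2114]
orientation: [-0.0, 0.93, 0.369, 0.0]
wrist_force: [-2.4, 1.5, 6.1]
finger_gap: 0.0127
grip_force: 61.7
```

```bash
python3 -c "from h import *; st()"
```

```text
14.65 [ 0.5739 -0.2633  0.2114] yaw -46.73086678469246 tilt [0.0169 0.0184] F [-2.4475  1.4767  6.0935] M [0.3421 0.5411 0.1559] gap 0.012731216632165053 j6 1.829021404073285
```

Request:
{"api": "step_arm", "payload": {"moves": [[[0,0,0],[0,0,0.03],8],[[0,0,0],[0,0,0.06],8],[[0,0,-0.5],[0,0,0.06],8],[[0,0,-1],[0,0,0.05],8]]}}

```text
clock: 14.98
tcp_pos: [0.574, -0.2633, 0.2121]
orientation: [-0.0, 0.938, 0.346, 0.0]
wrist_force: [-1.5, 0.6, 2.6]
finger_gap: 0.0128
grip_force: 61.1
```

```bash
python3 -c "from h import *; st()"
```

```text
14.9833 [ 0.574  -0.2633  0.2121] yaw -49.552218906199634 tilt [0.0149 0.0263] F [-1.4804  0.5711  2.5628] M [ 0.2044  0.2051 -0.141 ] gap 0.012760787526321631 j6 1.8782406788100041
```

Request:
{"api": "step_arm", "payload": {"moves": [[[0,0,0],[0,0,0],20],[[0,0,0],[0,0,0],40],[[0,0,0],[0,0,0],40],[[0,0,0],[0,0,0],40],[[0,0,-15],[0,0,0],40],[[0,0,-40],[0,0,0],40],[[0,0,-75],[0,0,0],40],[[0,0,-110],[0,0,0],40]]}}

```text
clock: 15.65
tcp_pos: [0.5734, -0.2633, 0.3218]
orientation: [-0.001, 0.939, 0.344, -0.001]
wrist_force: [1.0, -0.6, 1.1]
finger_gap: 0.0404
grip_force: 0.0
```

Request:
{"api": "step_arm", "payload": {"moves": [[[40,0,-20],[0,0,0],40],[[80,0,-20],[0,0,0],40],[[120,0,-20],[0,0,0],40],[[140,0,-20],[0,0,0],40],[[140,0,-20],[0,0,0],40],[[140,0,-20],[0,0,0],40],[[140,0,-20],[0,0,0],40]]}}

```text
clock: 16.23
tcp_pos: [0.6805, -0.1736, 0.3412]
orientation: [-0.0, 0.939, 0.344, -0.0]
wrist_force: [-0.4, 0.1, 0.2]
finger_gap: 0.0399
grip_force: 0.0
```

Run:
```python
from h import *
st()
a=imaging.read_camera("top")[...,::-1];b=imaging.read_camera("scene")[...,::-1]
c=[cv2.resize(a[160:250,340:430],(400,400),interpolation=2),cv2.resize(b[95:185,280:370],(400,400),interpolation=2)]
cv2.imwrite("pics/end.png",np.hstack(c))
for z in (.2175,.231): print(proj("scene",[.5739,-.2635,z]),proj("top",[.5739,-.2635,z]))
```

```text
16.2333 [ 0.6805 -0.1736  0.3412] yaw -49.72961583956835 tilt [-0.058  -0.0015] F [-0.4095  0.0763  0.1783] M [-0.0126  0.0143 -0.0263] gap 0.03991056953809965 j6 2.0750154676346644
[324.6773 134.1122] [386.3681 199.6691]
[324.6075 130.6134] [387.2409 198.7993]
```

View pics/end.png

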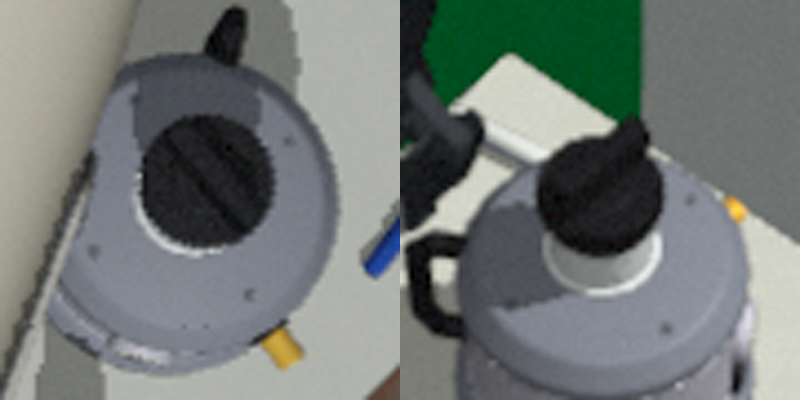

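The picture shows the cap sitting level and centred on the neck: disc at crop (206,180) in the top view and (600,193) in the scene view. The gripper is clear and touches nothing, so I'm handing in.

```bash
python3 -c "
from workcell import env
print(env.hand_in())"
```

```text
the job is handed in; nothing more can be done
None
```

I set the cap on the neck, felt it drop into the slots and turned it clockwise through about four ratchet clicks (counted from drops in wrist torque). I then released it and handed the job in at about 16 s: the last picture shows it level and centred, but the hand-in returned no verdict.

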